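# Re-sort a test-tube rack and hold the stray long tube slanted over the light pad

### The arm

A 6-joint arm with a two-finger parallel gripper is mounted at the origin on the work surface. World frame = base frame: x ahead of the robot, y to its left, z up, the work surface at z = 0. Lengths are in m, angles in degrees, forces in N, time in s.
With the tool pointing down it reaches from about 0.3 to 0.75 m from the base axis. Payload 8.5 kg.
Tool frame: the origin (TCP) lies at the very end of the fingers, on their centre line; the grasp point (between the pads) lies 19 mm behind it; x points along the fingers, y is the direction in which the jaws open and shut, and the axes are right-handed (so a half turn about x gives the same grasp; the last joint's range is limited). The gripper opens to 85 mm and grips with 20 to 120 N. Pads are 22 mm wide; open, the fingers measure 114 mm over their backs; the gripper's body (76 mm by 85 mm) begins 54 mm behind the grasp point. The pads swing forward as they close: fully open they stand 13 mm farther back than shut.
Start: joints at [-83.268, 21.807, 74.336, -0, 83.858, -12.336], TCP at [0.18, -0.52, 0.231] pointing down, gripper open.
Joint ranges: [-178.18, 178.18], [-50.72, 133.34], [12.68, 142.11], [-81.47, 261.47], [9.98, 163.14], [-165.26, 165.26]. Speed limits (degrees/s): [136.94, 136.94, 180, 180, 180, 180].

### API

Orientations are given as a 3x3 rotation matrix whose columns are the frame's x, y, z axes.
In Python, from rig import sensors, cams, env gives the robot as it stands.
- The arm moves only by the shell command python3 -m crank 'ROWS' [FORCE]. ROWS is a JSON object of lists of equal length, an entry for each row: "hand": the closure in counts, from 0 (fully open) to 255 (shut); "translation": the shift along the tool's x, y, z in m, a list of three; "dr": the turn, a rotation vector about the tool's x, y, z in rad, a list of three. A call has 1 to 5 rows; each row is the pose to reach, as a shift and turn from the pose commanded when the call began, along the tool's axes at that moment; what a row does not reach only later rows make up. A row lasts 1/10 s, in which the tool goes at most 50 mm and 8.59 degrees, less where a joint would pass 70% of its speed; a pose out of reach is approached as far as the arm can. A call with a gripper value outside its range is refused whole. The fingers move at their own pace and stop on an object; FORCE is the grip in N (left out, the last holds). Time passes only in rows, so rows that repeat a pose let the fingers close. It gives the time, the measured TCP pose, the force and the opening at its end, in the units of the state.
- sensors.observe(): the state, without advancing time (a new reading comes with each control period).
- cams.get_image(name): name is "side" or "top"; returns (picture, depth): 420x560x3 uint8, blue, green, red; 420x560 float32, m along the optical axis (not along the pixel's ray), 0 where there is no reading.
- cams.calibration(name): a dict with "vertical_fov" (degrees; the focal length in pixels is half the picture's height over the tangent of half this angle, whatever the lens; pixels are square), "cx", "cy" (the principal point, pixels), "extrinsics" (4x4, takes a point from camera to world coordinates). Camera axes: x right, y down, z forward; pixel columns grow to the right and rows downward; lengths in m; the calibration is good to about 2 mm. A picture is of the moment at which its call begins. calibration takes no time and is no camera call.
- env.close_job(): hands the job in, once; it reports no verdict.
The state is a dict: "time_s": time; "q": joint angles; "qvel": joint speeds; "joint_efforts": joint torques, N m; "position": TCP position; "tool_rot": TCP orientation; "ft_force": force on the tool from outside, world axes, zero at the start; "wrist_torque": the same for the moment, N m; "grip_width": finger opening in m.
Only numpy, scipy, OpenCV 4.12 (cv2) and the standard library are available. Lean on these libraries where they do the work, as an engineer would, in place of code of your own. Each camera call takes 0.05 s, during which the arm holds its last target. There are 200 camera calls.

### The job

In the wooden rack the row nearer the robot is for long test tubes and the row farther from it for short ones, but one short tube stands in the long row and one long tube stands in the short row: move that short tube to the empty hole of the short row, lowering it fully home without dropping it, and let it go. Then draw the stray long tube out of the short row and hold it in the gripper over the middle of the flat light pad, slanted at about 45 degrees and with its lowest point at least a hand's breadth above the pad; finish while still holding it there, still. Leave the other tubes, the bottles and the flask alone.

Things in the scene. Friction and masses are not known exactly. Their poses are not given: they have to be found in the camera images.
- rack: Wooden rack fixed to the bench, 150 (x) x 238 (y) mm, 96 high at its ends. Origin: centre of underside, on the bench; z up; x points away from the robot within 20 deg. Hole axes: long row x = -40 (nearer the robot), short row x = +40, each at y = -70, 0, +70. Upper board 78 to 90 mm high, 26 mm holes; lower board 20 thick, 28 mm recesses. Seated: foot 12 high, top 162 (long) or 137 (short).
- free_place: Thin black rubber disc at the bottom of the one empty hole of the short-tube row (every hole has one); it only marks the place. Origin: the recess floor (recess 8 mm deep), 12 mm above the bench, on the hole's axis.
- short_stray: Short stoppered test tube, 125 mm from foot to stopper top: clear glass 22 mm in diameter with a flat-centred, rounded foot, and a black rubber stopper 26 mm in diameter on its top 30 mm. About 50 g. This is the short tube that stands in one of the long row's holes at the start. The body's origin is the centre of its foot, z runs along the tube towards the stopper.
- long_stray: Long stoppered test tube, 150 mm from foot to stopper top: clear glass 22 mm in diameter with a flat-centred, rounded foot, and a black rubber stopper 26 mm in diameter on its top 30 mm. About 50 g. This is the long tube that stands in one of the short row's holes at the start. The body's origin is the centre of its foot, z runs along the tube towards the stopper.
- long_stray_mid (a point): Point on the axis of the stray long tube halfway along it, 75 mm from its foot; z towards the stopper.
- long_a: Long stoppered test tube, 150 mm from foot to stopper top: clear glass 22 mm in diameter with a flat-centred, rounded foot, and a black rubber stopper 26 mm in diameter on its top 30 mm. About 50 g. In the long row, where it stays. The body's origin is the centre of its foot, z runs along the tube towards the stopper.
- long_b: Long stoppered test tube, 150 mm from foot to stopper top: clear glass 22 mm in diameter with a flat-centred, rounded foot, and a black rubber stopper 26 mm in diameter on its top 30 mm. About 50 g. In the long row, where it stays. The body's origin is the centre of its foot, z runs along the tube towards the stopper.
- short_a: Short stoppered test tube, 125 mm from foot to stopper top: clear glass 22 mm in diameter with a flat-centred, rounded foot, and a black rubber stopper 26 mm in diameter on its top 30 mm. About 50 g. In the short row, where it stays. The body's origin is the centre of its foot, z runs along the tube towards the stopper.
- light_pad: Flat viewing pad fixed to the bench, 160 x 160 mm and 11 mm high, grey frame with a white face. Origin: centre of its underside, on the bench; z up.
- bottle_far: Stoppered brown bottle, 66 mm in diameter, 150 mm high, standing beyond the rack and the pad. Origin: centre of its foot. Leave alone.
- bottle_left: Stoppered green bottle, 66 mm in diameter, 150 mm high, standing to the robot's left. Origin: centre of its foot. Leave alone.
- flask: Flat clear flask with a brass cap, 30 x 70 mm and 111 mm high, standing to the robot's right. Origin: centre of its foot. Leave alone.
There are look-alikes about, which are no part of the job. Leave any red or yellow look-alike of the long_a alone.

How it is judged:
By the outcome, as a careful person would: the job done as asked, in the order asked, and still so for the second after the job is handed in, while the arm keeps its last pose, push and grip.
It also fails if it takes over 58 s, if anything falls off the work surface, if the arm or the gripper's body presses on something with over 40 N, if the wrist force passes 120 N, or if a joint passes its speed limit or range.

## Working session

There is one attempt and no reset: what is moved stays moved. The work goes in short steps, Python scripts to look and compute and a shell command to move; the robot and the scene stay as the last step left them, time stands still between calls to the robot, and variables do not carry over. Pictures are saved under pics/ and viewed, about 8 in all and at most 12, crops included, and the job is handed in when it is done.

```bash
ls; mkdir -p pics; cat > h.py <<'E'
import numpy as np, cv2
from rig import sensors, cams, env
np.set_printoptions(precision=4,suppress=True)
def K(n):
    c=cams.calibration(n); f=210/np.tan(np.radians(c["vertical_fov"])/2)
    return f,c["cx"],c["cy"],np.array(c["extrinsics"])
def ray(n,u,v):
    f,cx,cy,T=K(n); d=T[:3,:3]@np.array([(u-cx)/f,(v-cy)/f,1]); return T[:3,3],d
def plane(n,u,v,z):
    o,d=ray(n,u,v); return o+d*(z-o[2])/d[2]
def proj(n,p):
    f,cx,cy,T=K(n); q=T[:3,:3].T@(np.array(p)-T[:3,3]); return q[:2]/q[2]*f+[cx,cy]
def pt(n,u,v,D):
    o,d=ray(n,u,v); return o+d*D[int(round(v)),int(round(u))]
E
python3 - <<'E'
from h import *
for n in("top","side"):
    im,d=cams.get_image(n); cv2.imwrite(f"pics/{n}0.png",im); np.save(f"pics/{n}0.npy",d)
    print(n,cams.calibration(n))
s=sensors.observe(); print(s)
E
```

```text
pics
top {'vertical_fov': 44.65393419739837, 'cx': 282.576940626823, 'cy': 204.6735340795893, 'extrinsics': array([[-0.0133, -0.9908,  0.1346,  0.4229],
       [-0.9999,  0.0133, -0.0011,  0.0042],
       [-0.0007, -0.1346, -0.9909,  1.5156],
       [ 0.    ,  0.    ,  0.    ,  1.    ]])}
side {'vertical_fov': 48.96951661607864, 'cx': 278.71411199908283, 'cy': 203.81776372579566, 'extrinsics': array([[ 0.8416, -0.3282,  0.429 ,  0.0162],
       [-0.5401, -0.5197,  0.662 , -0.9356],
       [ 0.0057, -0.7888, -0.6146,  0.9349],
       [ 0.    ,  0.    ,  0.    ,  1.    ]])}
{'time_s': 0.1, 'q': array([-83.267 ,  21.837 ,  74.3798,  -0.0008,  83.8587, -12.3349]), 'qvel': array([-0.065 , -0.1   , -0.2146, -0.0359,  0.072 , -0.0986]), 'joint_efforts': array([  0.0025, -44.9224, -23.1659,  -0.0002,   0.0037,  -0.    ]), 'position': array([ 0.1796, -0.5195,  0.2308]), 'tool_rot': array([[-0.0002,  0.3267, -0.9451],
       [ 0.0013, -0.9451, -0.3267],
       [-1.    , -0.0013, -0.0003]]), 'ft_force': array([ 0.5032, -0.521 , -0.0033]), 'wrist_torque': array([0.0236, 0.0302, 0.013 ]), 'grip_width': 0.08498035893244107}
```

View pics/top0.png

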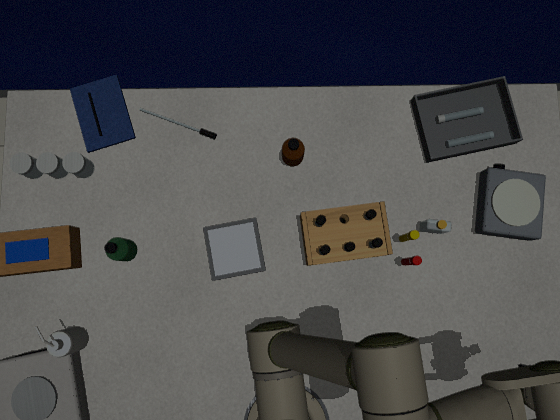

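View pics/side0.png

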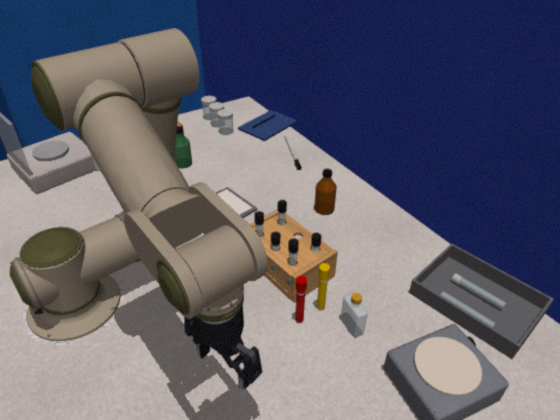

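Top view: the robot is at the bottom. The rack is at about (346,233). Near row stoppers are at (325,250), (349,247) and (375,243). Far row stoppers are at (320,220) and (371,214), with the empty hole at (344,218). The pad is at (234,248). The red and yellow look-alikes are at (412,260) and (408,236), right of the rack. Next I measure stopper heights from depth to tell long from short, and make one close crop.

```bash
python3 - <<'E'
from h import *
im=cv2.imread("pics/top0.png"); D=np.load("pics/top0.npy")
f,cx,cy,T=K("top")
v,u=np.mgrid[:420,:560]; P=np.stack([(u-cx)/f*D,(v-cy)/f*D,D],-1)@T[:3,:3].T+T[:3,3]
Z=P[...,2]
# stoppers
roi=np.zeros((420,560),bool); roi[195:270,295:395]=1
m=((Z>.115)&(Z<.2)&roi).astype(np.uint8)
n,l,st,c=cv2.connectedComponentsWithStats(m)
for i in range(1,n):
    if st[i,4]<15: continue
    zz=Z[l==i]; zt=np.percentile(zz,80); k=(l==i)&(abs(Z-zt)<.006)
    uu,vv=u[k].mean(),v[k].mean(); print(c[i],st[i,4],"top z",zt,"k",k.sum(),"xy",plane("top",uu,vv,zt))
# rack top face: wood colour, rect at z=.09..096
hsv=cv2.cvtColor(im,cv2.COLOR_BGR2HSV)
r=(roi&(Z>.07)&(Z<.105)).astype(np.uint8)
q=cv2.findContours(r,0,2)[0]; q=max(q,key=cv2.contourArea); R=cv2.minAreaRect(q); print("rack",R,[plane("top",*b,.096)[:2] for b in cv2.boxPoints(R)],plane("top",*R[0],.093))
# pad
roi[:]=0; roi[205:290,190:280]=1
p=(roi&(Z>.005)&(Z<.03)).astype(np.uint8); q=max(cv2.findContours(p,0,2)[0],key=cv2.contourArea); R=cv2.minAreaRect(q)
print("pad",R,plane("top",*R[0],.011), np.array([plane("top",*b,.011)[:2] for b in cv2.boxPoints(R)]))
print("empty",plane("top",344,218.5,.09))
for n,uv in(("red",(416,260)),("yel",(412,236)),("fl",(440,226)),("bot",(292,146))): print(n,P[uv[1],uv[0]])
t=cv2.resize(im[190:285,290:430],None,fx=5,fy=5,interpolation=2)
s=cv2.imread("pics/side0.png"); s=cv2.resize(s[185:335,225:375],None,fx=3,fy=3,interpolation=2)
cv2.imwrite("pics/crop.png",np.hstack([cv2.resize(t,(350,238)),cv2.resize(s,(450,450))[106:344]]) if 0 else s)
E
```

```text
[370.6625 213.5   ] 80 top z 0.1389386798013011 k 62 xy [ 0.5838 -0.2367  0.1389]
[320.4512 219.4146] 82 top z 0.1642572062162615 k 66 xy [ 0.5669 -0.0981  0.1643]
[376.5    242.1522] 92 top z 0.16438090045458362 k 70 xy [ 0.5042 -0.2462  0.1644]
[349.5 246. ] 78 top z 0.1394457223281544 k 62 xy [ 0.4959 -0.1768  0.1394]
[324.6145 248.7349] 83 top z 0.1641533700376303 k 69 xy [ 0.4879 -0.1077  0.1642]
rack ((345.9869079589844, 232.6149444580078), (53.85308074951172, 86.41932678222656), 82.47618103027344) [array([ 0.5957, -0.0447]), array([ 0.6244, -0.2855]), array([ 0.475, -0.299]), array([ 0.4471, -0.0615])] [ 0.5352 -0.173   0.093 ]
pad ((234.04054260253906, 248.24325561523438), (56.71764373779297, 58.197235107421875), 80.53767395019531) [0.5002 0.1468 0.011 ] [[0.5698 0.2453]
 [0.596  0.0755]
 [0.4314 0.0495]
 [0.406  0.2168]]
empty [ 0.5752 -0.169   0.09  ]
red [ 0.4555 -0.3502  0.1475]
yel [ 0.5194 -0.3423  0.1487]
fl [ 0.5485 -0.43    0.112 ]
bot [ 0.7711 -0.0253  0.1464]
```

View pics/crop.png

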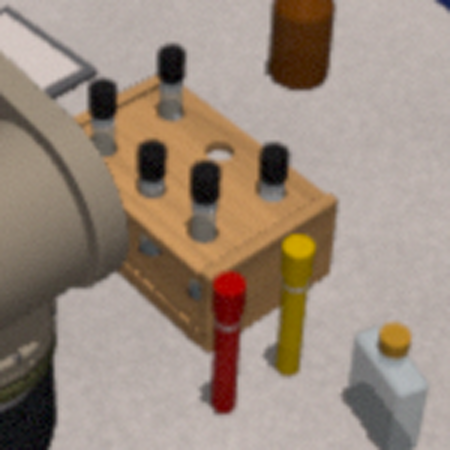

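The crop confirms the choice. Heights come to 164 for three stoppers and 139 for two, a constant 2 mm high against 162 and 137.

| What | Position |
|---|---|
| short_stray: near row, middle, px (349,246) | (0.496, -0.177), top 137 |
| long_stray: far row, left, px (320,219) | (0.567, -0.098), top 162 |
| Empty hole: far row, middle, px (344,218) | (0.5753, -0.1675) |
| Pad centre | (0.500, 0.147) |

The row spacing of 79.9 mm and the rack yaw of 6.8° both agree with the description. The red (412,260) and yellow (408,236) look-alikes and the other three tubes are rejected. I'll grip with the jaws along rack x.

```bash
cat >> h.py <<'E'
from scipy.spatial.transform import Rotation as Ro
a=np.radians(6.8); RX=np.array([np.cos(a),np.sin(a),0]); 
RD=np.array([[0,0,-1],RX,[np.sin(a),-np.cos(a),0]]).T
def delta(p,R=RD):
    s=sensors.observe(); A=s["tool_rot"]
    print("t",s["time_s"],"trans",A.T@(np.array(p)-s["position"]),"dr",Ro.from_matrix(A.T@R).as_rotvec(),"q",s["q"],"w",s["grip_width"],"F",s["ft_force"])
E
python3 -m crank '{"hand":[40,80,90,90,90],"translation":[[0,-0.02,-0.04],[0,-0.04,-0.08],[0,-0.06,-0.12],[0,-0.08,-0.16],[0,-0.1,-0.2]],"dr":[[-0.14,0,0],[-0.28,0,0],[-0.42,0,0],[-0.56,0,0],[-0.7,0,0]]}' 60
python3 -c "
from h import *
delta([.496,-.177,.2])"
```

```text
time_s: 0.6
position: [0.3369, -0.3584, 0.2311]
tool_rot: [[-0.0, 0.861, -0.508], [0.001, -0.508, -0.861], [-1.0, -0.0, -0.0]]
ft_force: [1.0, -0.1, 0.2]
grip_width: 0.0554
t 0.6 trans [ 0.0312  0.045  -0.237 ] dr [-0.6513 -0.0005  0.0003] q [-60.5911  15.9926  83.2142   0.0044  80.8257 -30.0763] w 0.05537049052131095 F [ 0.9915 -0.1453  0.2006]
```

```bash
python3 -m crank '{"hand":[95,95,95,95,95],"translation":[[0,0.01,-0.05],[0,0.02,-0.1],[0,0.03,-0.15],[0,0.04,-0.2],[0,0.045,-0.235]],"dr":[[-0.13,0,0],[-0.26,0,0],[-0.39,0,0],[-0.52,0,0],[-0.65,0,0]]}'
python3 -m crank '{"hand":[95],"translation":[[0,0,0]],"dr":[[0,0,0]]}'
python3 -c "
from h import *
delta([.496,-.177,.105])"
```

```text
time_s: 1.1
position: [0.4964, -0.1789, 0.2311]
tool_rot: [[-0.0, 0.993, 0.118], [0.0, 0.118, -0.993], [-1.0, -0.0, -0.001]]
ft_force: [0.0, -0.2, -0.5]
grip_width: 0.0537
time_s: 1.2
position: [0.497, -0.1777, 0.2309]
tool_rot: [[-0.0, 0.993, 0.12], [0.001, 0.12, -0.993], [-1.0, -0.0, -0.001]]
ft_force: [0.3, -0.7, -0.6]
grip_width: 0.0534
t 1.2 trans [ 0.1259 -0.0009 -0.0006] dr [ 0.0019 -0.0012  0.    ] q [-32.5616  19.6057  77.8587   0.053   82.5798 -39.4762] w 0.05344748263501668 F [ 0.2551 -0.6794 -0.6339]
```

```bash
python3 -m crank '{"hand":[95,95,95,95,95],"translation":[[0.03,-0.001,0],[0.06,-0.001,0],[0.09,-0.001,0],[0.115,-0.001,0],[0.125,-0.001,0]],"dr":[[0,0,0],[0,0,0],[0,0,0],[0,0,0],[0,0,0]]}'
python3 - <<'E'
from h import *
delta([.496,-.177,.105])
im,d=cams.get_image("side"); im2,_=cams.get_image("top")
u,v=map(int,proj("side",[.496,-.177,.12])); a=cv2.resize(im[v-60:v+60,u-60:u+60],(400,400),interpolation=2)
u,v=map(int,proj("top",[.496,-.177,.12])); b=cv2.resize(im2[v-50:v+50,u-50:u+50],(400,400),interpolation=2)
cv2.imwrite("pics/g1.png",np.hstack([a,b]))
E
```

```text
time_s: 1.7
position: [0.4928, -0.1813, 0.1041]
tool_rot: [[-0.004, 0.994, 0.11], [0.002, 0.11, -0.994], [-1.0, -0.003, -0.003]]
ft_force: [-0.9, 0.8, 0.1]
grip_width: 0.0534
t 1.7 trans [-0.0009  0.0037 -0.0039] dr [-0.0081 -0.0026  0.0034] q [-33.1226  26.9614  89.2258  -0.0094  64.0572 -39.4519] w 0.05335224596772925 F [-0.8668  0.751   0.1195]
```

View pics/g1.png

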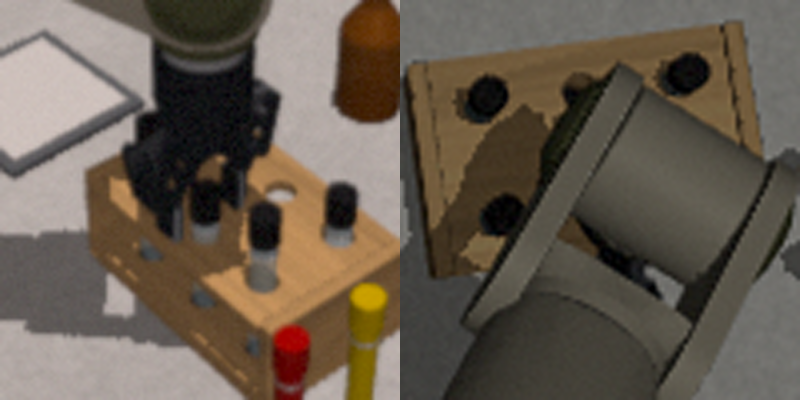

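The side view shows the fingers standing either side of short_stray's stopper, at (205,205) in the crop. The last reading showed a 4 mm offset, so I let the arm settle and check again.

```bash
python3 -m crank '{"hand":[95,95],"translation":[[0,0,0],[0,0,0]],"dr":[[0,0,0],[0,0,0]]}'
python3 -c "
from h import *
delta([.496,-.177,.105])"
```

```text
time_s: 2.0
position: [0.4946, -0.1818, 0.1076]
tool_rot: [[0.002, 0.994, 0.112], [-0.001, 0.112, -0.994], [-1.0, 0.002, 0.002]]
ft_force: [-0.4, -0.2, 0.3]
grip_width: 0.0536
t 2.0 trans [ 0.0026  0.0019 -0.0046] dr [-0.0069  0.0016 -0.0018] q [-33.0632  26.7178  88.9467  -0.002   64.1965 -39.4657] w 0.053608040792805296 F [-0.3841 -0.2404  0.3131]
```

```bash
python3 -m crank '{"hand":[95,95],"translation":[[0.002,0.002,-0.0045],[0.002,0.002,-0.0045]],"dr":[[-0.007,0,0],[-0.007,0,0]]}'
python3 -c "
from h import *
delta([.496,-.177,.105])"
```

```text
time_s: 2.2
position: [0.4958, -0.1761, 0.1047]
tool_rot: [[0.001, 0.993, 0.119], [-0.0, 0.119, -0.993], [-1.0, 0.0, 0.0]]
ft_force: [0.1, 0.2, 0.5]
grip_width: 0.0541
t 2.2 trans [-0.0003  0.0001  0.0009] dr [ 0.0011  0.0003 -0.0005] q [-32.4667  26.9037  89.2129   0.0068  63.8524 -39.3306] w 0.05408683821749806 F [0.0519 0.2466 0.4945]
```

```bash
python3 -m crank '{"hand":[150,200,255,255,255],"translation":[[0,0,0],[0,0,0],[0,0,0],[0,0,0],[0,0,0]],"dr":[[0,0,0],[0,0,0],[0,0,0],[0,0,0],[0,0,0]]}' 40
python3 -m crank '{"hand":[255,255],"translation":[[0,0,0],[0,0,0]],"dr":[[0,0,0],[0,0,0]]}'
python3 -c "
from h import *
delta([.496,-.177,.105])"
```

```text
time_s: 2.7
position: [0.4959, -0.1768, 0.1045]
tool_rot: [[0.001, 0.993, 0.119], [-0.0, 0.119, -0.993], [-1.0, 0.001, 0.0]]
ft_force: [1.7, 0.1, 2.2]
grip_width: 0.0239
time_s: 2.9
position: [0.4958, -0.1767, 0.1045]
tool_rot: [[0.001, 0.993, 0.119], [-0.0, 0.119, -0.993], [-1.0, 0.001, 0.0]]
ft_force: [0.4, 0.1, 3.3]
grip_width: 0.0239
t 2.9 trans [-0.0005  0.0001  0.0003] dr [ 0.0003  0.0004 -0.0007] q [-32.52    26.9299  89.1883   0.0109  63.8344 -39.3404] w 0.023882539987851694 F [0.4181 0.1193 3.2814]
```

```bash
python3 -m crank '{"hand":[255,255,255,255,255],"translation":[[-0.02,0,0],[-0.045,0,0],[-0.07,0,0],[-0.1,0,0],[-0.12,0,0]],"dr":[[0,0,0],[0,0,0],[0,0,0],[0,0,0],[0,0,0]]}'
python3 -m crank '{"hand":[255,255],"translation":[[0,0,0],[0,0,0]],"dr":[[0,0,0],[0,0,0]]}'
python3 - <<'E'
from h import *
delta([.5753,-.1675,.225])
im,d=cams.get_image("side"); np.save("pics/s2.npy",d)
u,v=map(int,proj("side",[.496,-.177,.17])); print(u-75,v-75)
cv2.imwrite("pics/g2.png",cv2.resize(im[v-75:v+75,u-75:u+75],(600,600),interpolation=2))
p=sensors.observe()["position"]; print(proj("side",p-[0,0,.093]),proj("side",p))
E
```

```text
time_s: 3.4
position: [0.4954, -0.1767, 0.2258]
tool_rot: [[0.0, 0.993, 0.119], [-0.0, 0.119, -0.993], [-1.0, -0.0, 0.0]]
ft_force: [0.2, -0.1, -1.6]
grip_width: 0.0237
time_s: 3.6
position: [0.4951, -0.1764, 0.2233]
tool_rot: [[-0.001, 0.993, 0.119], [0.001, 0.119, -0.993], [-1.0, -0.001, -0.001]]
ft_force: [0.1, -0.0, -1.0]
grip_width: 0.0242
t 3.6 trans [-0.0018  0.0807  0.0006] dr [ 0.0003 -0.0009  0.0014] q [-32.5256  19.7496  78.9311  -0.0105  81.4113 -39.3384] w 0.024208824083601036 F [ 0.0664 -0.0298 -1.0245]
199 149
[274.2088 235.7473] [274.1966 207.8128]
```

View pics/g2.png

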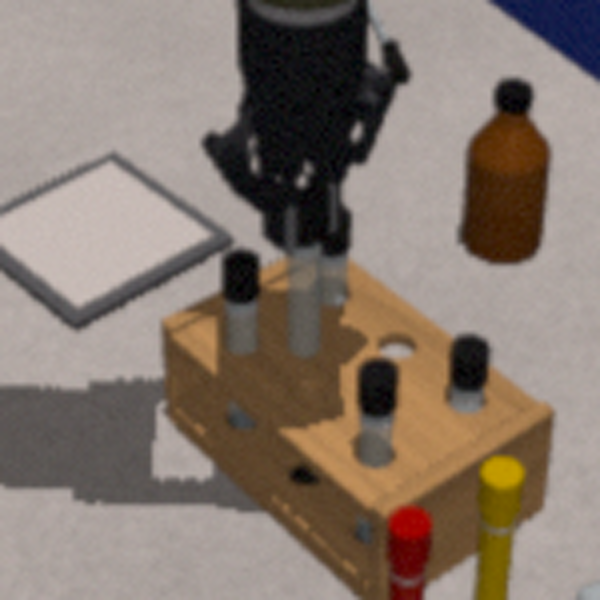

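The held short tube hangs straight, with its foot at about px (275,237) against (274,236) predicted. The other tubes are undisturbed. Now I carry it 80 mm along rack x.

```bash
python3 -m crank '{"hand":[255,255,255,255,255],"translation":[[-0.002,0.02,0],[-0.002,0.045,0],[-0.002,0.07,0],[-0.002,0.08,0],[-0.002,0.08,0]],"dr":[[0,0,0],[0,0,0],[0,0,0],[0,0,0],[0,0,0]]}'
python3 -m crank '{"hand":[255,255,255],"translation":[[0,0,0],[0,0,0],[0,0,0]],"dr":[[0,0,0],[0,0,0],[0,0,0]]}'
python3 -c "
from h import *
delta([.5752,-.1673,.14])"
```

```text
time_s: 4.15
position: [0.5752, -0.1669, 0.2246]
tool_rot: [[-0.003, 0.993, 0.12], [0.001, 0.12, -0.993], [-1.0, -0.002, -0.001]]
ft_force: [0.2, -0.2, -1.0]
grip_width: 0.0238
time_s: 4.45
position: [0.5744, -0.1673, 0.2265]
tool_rot: [[-0.0, 0.993, 0.118], [-0.0, 0.118, -0.993], [-1.0, -0.0, 0.0]]
ft_force: [0.5, -0.1, 0.0]
grip_width: 0.024
t 4.45 trans [0.0865 0.0008 0.0001] dr [-0.0002  0.      0.0001] q [-27.5632  26.9065  66.7303  -0.0053  86.3669 -34.3515] w 0.023999451490073282 F [ 0.4549 -0.1103  0.0252]
```

```bash
python3 -m crank '{"hand":[255,255,255,255,255],"translation":[[0.015,0.001,0],[0.03,0.001,0],[0.04,0.001,0],[0.05,0.001,0],[0.06,0.001,0]],"dr":[[0,0,0],[0,0,0],[0,0,0],[0,0,0],[0,0,0]]}'
python3 -m crank '{"hand":[255,255],"translation":[[0,0,0],[0,0,0]],"dr":[[0,0,0],[0,0,0]]}'
python3 - <<'E'
from h import *
delta([.5752,-.1673,.105])
im,d=cams.get_image("side")
u,v=map(int,proj("side",[.5752,-.1673,.1])); print(u-60,v-60)
cv2.imwrite("pics/g3.png",cv2.resize(im[v-60:v+60,u-60:u+60],(600,600),interpolation=2))
E
```

```text
time_s: 4.95
position: [0.576, -0.1671, 0.166]
tool_rot: [[0.001, 0.993, 0.119], [-0.0, 0.119, -0.993], [-1.0, 0.0, 0.0]]
ft_force: [0.1, -0.4, -0.6]
grip_width: 0.0241
time_s: 5.15
position: [0.5761, -0.1671, 0.1665]
tool_rot: [[0.0, 0.993, 0.119], [-0.0, 0.119, -0.993], [-1.0, 0.0, 0.0]]
ft_force: [-0.3, -0.0, -0.8]
grip_width: 0.0247
t 5.15 trans [ 0.0615 -0.0009  0.0001] dr [ 0.0003  0.0001 -0.0001] q [-27.4697  29.6821  72.1505  -0.0004  78.1573 -34.2862] w 0.024744004455826082 F [-0.3394 -0.0007 -0.8145]
237 171
```

View pics/g3.png

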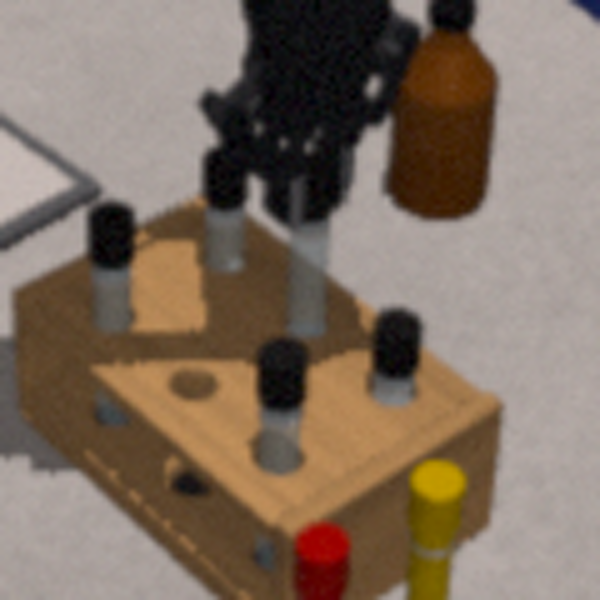

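The tube's foot is through the upper board at crop (307,330), with no contact force. I continue down slowly.

```bash
python3 -m crank '{"hand":[255,255,255,255,255],"translation":[[0.012,-0.001,0],[0.025,-0.001,0],[0.037,-0.001,0],[0.046,-0.001,0],[0.052,-0.001,0]],"dr":[[0,0,0],[0,0,0],[0,0,0],[0,0,0],[0,0,0]]}'
python3 -m crank '{"hand":[255,255],"translation":[[0.002,0,0],[0.004,0,0]],"dr":[[0,0,0],[0,0,0]]}'
python3 -c "
from h import *
delta([.5752,-.1673,.1045])"
```

```text
time_s: 5.7
position: [0.5748, -0.1671, 0.1133]
tool_rot: [[-0.001, 0.993, 0.119], [0.0, 0.119, -0.993], [-1.0, -0.001, -0.001]]
ft_force: [0.0, 0.1, 0.1]
grip_width: 0.0239
time_s: 5.9
position: [0.5752, -0.1672, 0.1104]
tool_rot: [[0.0, 0.993, 0.119], [-0.0, 0.119, -0.993], [-1.0, 0.0, 0.0]]
ft_force: [-0.4, -0.0, -1.0]
grip_width: 0.024
t 5.9 trans [ 0.0059 -0.      0.0001] dr [ 0.0004  0.0003 -0.0004] q [-27.5218  32.7652  76.6644   0.0001  70.5415 -34.3433] w 0.02402504417849839 F [-0.44   -0.0192 -0.9629]
```

```bash
python3 -m crank '{"hand":[255,255,255,255],"translation":[[0.002,0,0],[0.004,0,0],[0.005,0,0],[0.005,0,0]],"dr":[[0,0,0],[0,0,0],[0,0,0],[0,0,0]]}'
python3 -m crank '{"hand":[255,255,255],"translation":[[0.001,0,0],[0.002,0,0],[0.002,0,0]],"dr":[[0,0,0],[0,0,0],[0,0,0]]}'
```

```text
time_s: 6.3
position: [0.575, -0.1671, 0.1053]
tool_rot: [[-0.0, 0.993, 0.119], [-0.0, 0.119, -0.993], [-1.0, -0.0, 0.0]]
ft_force: [-0.6, -0.0, -0.9]
grip_width: 0.0241
time_s: 6.6
position: [0.5754, -0.1674, 0.1045]
tool_rot: [[0.002, 0.993, 0.119], [-0.001, 0.119, -0.993], [-1.0, 0.002, 0.001]]
ft_force: [-1.7, 0.7, 7.1]
grip_width: 0.0238
```

There is 7 N of contact at exactly the seated height (TCP 0.1045, the same as at pick-up), so the tube is home. I release partially open and rise.

```bash
python3 -m crank '{"hand":[200,150,100,95,95],"translation":[[0,0,0],[0,0,0],[0,0,0],[0,0,0],[0,0,0]],"dr":[[0,0,0],[0,0,0],[0,0,0],[0,0,0],[0,0,0]]}'
python3 -m crank '{"hand":[95,95,95,95,95],"translation":[[-0.01,0,0],[-0.03,0,0],[-0.06,0,0],[-0.09,0,0],[-0.12,0,0]],"dr":[[0,0,0],[0,0,0],[0,0,0],[0,0,0],[0,0,0]]}'
python3 -c "
from h import *
delta([.567,-.0981,.225])"
```

```text
time_s: 7.1
position: [0.575, -0.1671, 0.1032]
tool_rot: [[-0.0, 0.993, 0.119], [0.0, 0.119, -0.993], [-1.0, -0.0, -0.0]]
ft_force: [-0.1, 0.6, -0.3]
grip_width: 0.0533
time_s: 7.6
position: [0.5749, -0.167, 0.2254]
tool_rot: [[0.001, 0.993, 0.119], [-0.0, 0.119, -0.993], [-1.0, 0.001, 0.0]]
ft_force: [-0.8, -0.3, 0.0]
grip_width: 0.0536
t 7.6 trans [ 0.0003  0.0003 -0.0694] dr [ 0.0004  0.0004 -0.0005] q [-27.5194  26.9736  66.8066   0.      86.1832 -34.3425] w 0.05357618122646911 F [-0.7873 -0.3356  0.015 ]
```

```bash
python3 -m crank '{"hand":[95,95,95,95,95],"translation":[[0,0,-0.02],[0,0,-0.045],[0,0,-0.065],[0,0,-0.0695],[0,0,-0.0695]],"dr":[[0,0,0],[0,0,0],[0,0,0],[0,0,0],[0,0,0]]}'
python3 -m crank '{"hand":[95,95],"translation":[[0,0,0],[0,0,0]],"dr":[[0,0,0],[0,0,0]]}'
python3 - <<'E'
from h import *
delta([.567,-.0981,.130])
im,d=cams.get_image("side")
u,v=map(int,proj("side",[.5752,-.1673,.137])); print(u-60,v-60, "stopper top expected",proj("side",[.5752,-.1673,.137]))
print("depth pt z at rows:",[pt("side",u,v+k,d) for k in(-3,0,2)])
cv2.imwrite("pics/g4.png",cv2.resize(im[v-60:v+60,u-60:u+60],(600,600),interpolation=2))
E
```

```text
time_s: 8.1
position: [0.5666, -0.0975, 0.2234]
tool_rot: [[-0.0, 0.993, 0.12], [-0.0, 0.12, -0.993], [-1.0, -0.0, 0.0]]
ft_force: [-1.4, -0.1, -0.5]
grip_width: 0.0534
time_s: 8.3
position: [0.5668, -0.0989, 0.2231]
tool_rot: [[-0.0, 0.993, 0.118], [0.0, 0.118, -0.993], [-1.0, -0.0, -0.0]]
ft_force: [0.3, 0.4, 0.1]
grip_width: 0.0537
t 8.3 trans [ 0.0931  0.0003 -0.0008] dr [-0.0007 -0.      0.0002] q [-21.6805  24.7102  71.0006  -0.0047  84.302  -28.4424] w 0.0536601468737691 F [0.2762 0.4491 0.0954]
237 161 stopper top expected [297.678  221.1678]
depth pt z at rows: [array([ 0.6797, -0.0193, -0.0021]), array([ 0.5734, -0.1666,  0.1379]), array([ 0.5675, -0.1752,  0.1397])]
```

View pics/g4.png

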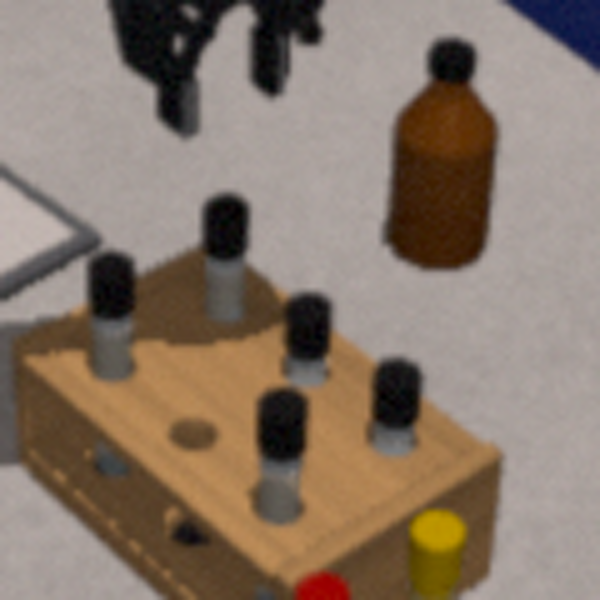

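The short tube stands seated in the middle short hole, at crop (308,330). Its top reads z≈0.138, the same as its seated neighbour. The gripper is above long_stray at crop (226,225). I descend.

```bash
python3 -m crank '{"hand":[95,95,95,95,95],"translation":[[0.025,0,-0.001],[0.05,0,-0.001],[0.075,0,-0.001],[0.09,0,-0.001],[0.093,0,-0.001]],"dr":[[0,0,0],[0,0,0],[0,0,0],[0,0,0],[0,0,0]]}'
python3 -m crank '{"hand":[95,95],"translation":[[0,0,0],[0,0,0]],"dr":[[0,0,0],[0,0,0]]}'
python3 -c "
from h import *
delta([.567,-.0981,.130])"
```

```text
time_s: 8.85
position: [0.5659, -0.0974, 0.1285]
tool_rot: [[-0.003, 0.993, 0.118], [0.001, 0.118, -0.993], [-1.0, -0.003, -0.002]]
ft_force: [-0.5, 0.2, -0.1]
grip_width: 0.0535
time_s: 9.05
position: [0.5671, -0.0975, 0.1313]
tool_rot: [[0.002, 0.993, 0.118], [-0.001, 0.118, -0.993], [-1.0, 0.002, 0.001]]
ft_force: [0.1, 0.1, 0.2]
grip_width: 0.0534
t 9.05 trans [ 0.0013 -0.0002  0.0006] dr [ 0.      0.0008 -0.0015] q [-21.5393  29.3483  79.2462   0.0002  71.3075 -28.3404] w 0.05339624742022343 F [0.0811 0.1016 0.1724]
```

```bash
python3 -m crank '{"hand":[150,200,255,255,255],"translation":[[0.001,0,0],[0.001,0,0],[0.001,0,0],[0.001,0,0],[0.001,0,0]],"dr":[[0,0,0],[0,0,0],[0,0,0],[0,0,0],[0,0,0]]}' 60
python3 -m crank '{"hand":[255,255],"translation":[[0,0,0],[0,0,0]],"dr":[[0,0,0],[0,0,0]]}'
python3 -m crank '{"hand":[255,255,255,255,255],"translation":[[-0.02,0,0],[-0.05,0,0],[-0.09,0,0],[-0.13,0,0],[-0.17,0,0]],"dr":[[0,0,0],[0,0,0],[0,0,0],[0,0,0],[0,0,0]]}'
python3 - <<'E'
from h import *
# final: tool slanted 45 deg, turned about tool z so it points outward/down; mid of tube over the pad
for sgn in(1,-1):
    R=RD@Ro.from_rotvec([0,0,sgn*np.pi/4]).as_matrix(); print(sgn,"tool x",R[:,0])
    if R[0,0]>0: RF=R
# mid is 75-? : TCP z .130 when foot .012 -> foot 118 past TCP, mid 43 past TCP
x=RF[:,0]; mid=np.array([.500,.147,.24]); tcp=mid-.043*x; print("tcp",tcp,"foot z",(tcp+.118*x)[2]-.011*.71)
delta(tcp,RF)
E
```

```text
time_s: 9.55
position: [0.5671, -0.0972, 0.13]
tool_rot: [[0.002, 0.993, 0.119], [-0.001, 0.119, -0.993], [-1.0, 0.002, 0.001]]
ft_force: [0.8, 0.1, 6.9]
grip_width: 0.0237
time_s: 9.75
position: [0.5671, -0.0972, 0.13]
tool_rot: [[0.002, 0.993, 0.119], [-0.001, 0.119, -0.993], [-1.0, 0.002, 0.001]]
ft_force: [1.8, 0.2, 5.6]
grip_width: 0.0237
time_s: 10.25
position: [0.5661, -0.097, 0.3005]
tool_rot: [[-0.001, 0.993, 0.119], [0.0, 0.119, -0.993], [-1.0, -0.001, -0.001]]
ft_force: [0.6, -0.6, -0.8]
grip_width: 0.0237
1 tool x [ 0.7021  0.0837 -0.7071]
-1 tool x [-0.7021 -0.0837 -0.7071]
tcp [0.4698 0.1434 0.2704] foot z 0.1791569914110089
t 10.25 trans [ 0.0304 -0.067  -0.2501] dr [ 0.     -0.0007  0.7867] q [-21.5206  22.271   62.2608  -0.0055  95.5507 -28.3383] w 0.023721984194783698 F [ 0.5755 -0.5649 -0.7917]
```

```bash
python3 -m crank '{"hand":[255,255,255,255,255],"translation":[[-0.01,0,-0.03],[-0.01,-0.01,-0.07],[-0.01,-0.025,-0.11],[-0.01,-0.04,-0.15],[-0.01,-0.05,-0.19]],"dr":[[0,0,0],[0,0,0],[0,0,0],[0,0,0],[0,0,0]]}'
python3 -m crank '{"hand":[255,255,255,255,255],"translation":[[0,-0.01,-0.03],[0,-0.017,-0.06],[0,-0.017,-0.06],[0,-0.017,-0.06],[0,-0.017,-0.06]],"dr":[[0,0,0.1],[0,0,0.2],[0,0,0.32],[0,0,0.44],[0,0,0.55]]}'
python3 - <<'E'
from h import *
RF=RD@Ro.from_rotvec([0,0,np.pi/4]).as_matrix(); delta([.4698,.1434,.2704],RF)
E
```

```text
time_s: 10.75
position: [0.4929, 0.0869, 0.309]
tool_rot: [[-0.001, 0.993, 0.118], [-0.0, 0.118, -0.993], [-1.0, -0.001, -0.0]]
ft_force: [0.1, 0.6, -0.8]
grip_width: 0.0236
time_s: 11.25
position: [0.4697, 0.1434, 0.3092]
tool_rot: [[0.522, 0.844, 0.119], [0.063, 0.102, -0.993], [-0.85, 0.526, 0.0]]
ft_force: [-0.0, -0.2, -1.4]
grip_width: 0.0238
t 11.25 trans [ 0.0331 -0.0203  0.    ] dr [ 0.0009 -0.0004  0.2314] q [ 1.6659  0.0586 95.9196  3.426  52.4314 -6.5134] w 0.02381401131574063 F [-0.0278 -0.1647 -1.4168]
```

```bash
python3 -m crank '{"hand":[255,255,255,255,255],"translation":[[0.008,-0.005,0],[0.016,-0.01,0],[0.024,-0.015,0],[0.033,-0.02,0],[0.033,-0.02,0]],"dr":[[0,0,0.07],[0,0,0.14],[0,0,0.2],[0,0,0.23],[0,0,0.23]]}'
python3 -m crank '{"hand":[255,255,255,255,255],"translation":[[0,0,0],[0,0,0],[0,0,0],[0,0,0],[0,0,0]],"dr":[[0,0,0],[0,0,0],[0,0,0],[0,0,0],[0,0,0]]}'
python3 - <<'E'
from h import *
RF=RD@Ro.from_rotvec([0,0,np.pi/4]).as_matrix(); delta([.4698,.1434,.2704],RF)
s=sensors.observe(); x=s["tool_rot"][:,0]; p=s["position"]
print("tilt",np.degrees(np.arccos(-x[2])),"mid",p+.043*x,"foot",p+.118*x,s["qvel"])
im,d=cams.get_image("side"); im2,d2=cams.get_image("top")
for n in("side","top"): print(n,proj(n,p+.118*x),proj(n,p+.043*x),proj(n,p))
u,v=map(int,proj("side",p+.05*x)); print(u-60,v-60); A=cv2.resize(im[v-60:v+60,u-60:u+60],(400,400),interpolation=2)
u,v=map(int,proj("top",p+.05*x)); print(u-50,v-50); B=cv2.resize(im2[v-50:v+50,u-50:u+50],(400,400),interpolation=2)
cv2.imwrite("pics/g5.png",np.hstack([A,B])); cv2.imwrite("pics/side5.png",im)
E
```

```text
time_s: 11.75
position: [0.4691, 0.1431, 0.2685]
tool_rot: [[0.695, 0.709, 0.119], [0.083, 0.084, -0.993], [-0.714, 0.7, -0.0]]
ft_force: [1.5, -0.0, -1.1]
grip_width: 0.0237
time_s: 12.25
position: [0.4707, 0.1432, 0.2709]
tool_rot: [[0.698, 0.706, 0.119], [0.084, 0.084, -0.993], [-0.711, 0.703, 0.0]]
ft_force: [0.1, 0.2, -0.8]
grip_width: 0.0236
t 12.25 trans [-0.0003 -0.001  -0.0003] dr [ 0.0003 -0.0002  0.0052] q [  0.8219  -0.4685 109.7801   9.4951  26.4573 -12.7894] w 0.02364722766334716 F [ 0.0736  0.2275 -0.8156]
tilt 44.702185810911175 mid [0.5008 0.1468 0.2404] foot [0.5532 0.153  0.1871] [-0.0229  0.0914  0.1375  0.0374 -0.1842 -0.0961]
side [232.8408 154.0836] [217.0379 144.526 ] [207.3348 138.6577]
top [225.2253 224.5313] [225.3089 243.3836] [225.3604 255.0136]
158 85
175 191
```

View pics/g5.png

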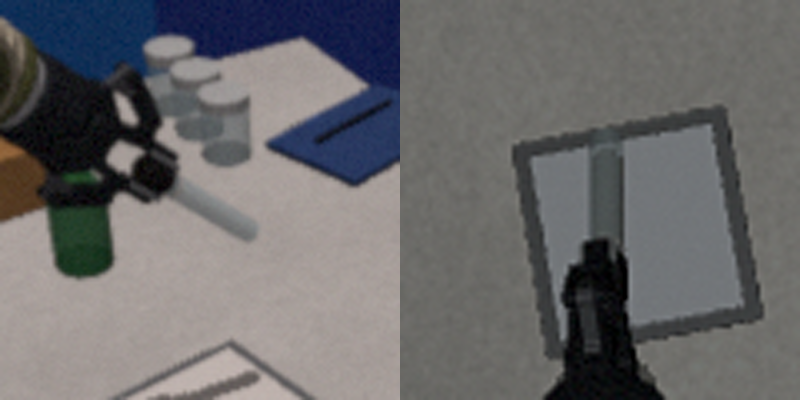

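View pics/side5.png

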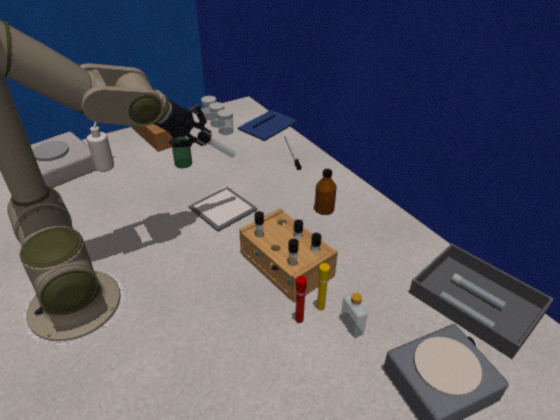

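The side view shows the tube held at a slant over the pad, with its foot at px (234,156) against (233,154) predicted. The top view puts the foot at (227,223) against (225,225) predicted. The rack, tubes, bottles and flask look undisturbed, and both vacated holes are empty.

```bash
python3 -c "
from rig import env
print(env.close_job())"
```

```text
the job is handed in; nothing more can be done
None
```

The job is done and handed in at about 12.4 s of the 58 s allowed.

- **Short tube:** I moved it from the middle hole of the long row to the empty middle hole of the short row. I lowered it until it touched bottom with 7 N, at the same tool height as when it was picked up, and then let it go. Its top then read about 138 mm; seated is 137 mm, and the depth readings ran about 2 mm high throughout.
- **Long tube:** I drew it from the left hole of the short row and am holding it at 44.7° with 60 N. Its midpoint is at (0.501, 0.147), within about 1 mm of the measured pad centre. The foot centre is about 176 mm above the pad and its lowest edge about 168 mm, with the arm nearly still.
- **Last checks:** both camera views agreed with the predicted foot position to about 2 pixels. The other tubes, both look-alikes, the bottles and the flask look undisturbed.
- **Disagreements:** the gripper opening read 24 mm on the 26 mm stoppers, most likely rubber squeeze or sensor bias, with no sign of slipping. The first approach settled about 5 mm off, and I corrected it before closing.

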